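# Assemble a filter holder on its flask and hold it shut

## Task

Set the metal lower half of the filter holder gently on the flask, its tapered green stopper fully home in the flask's mouth and its block lying flat on the white collar, and let go of it. Then fit the blue upper half over the two dowels and press it down against the spring until the two halves meet, and finish while still holding the pair pressed together: do not let go at the end. Leave everything else on the bench where it stands.

Things in the scene. Friction and masses are not known exactly. Their poses are not given: they have to be found in the camera images.
- flask: Squat clear glass flask, 100 mm tall, 104 mm across, fixed to the bench in a dark steel foot 124 mm across; a small glass side arm 12 mm thick sticks out along its own +x at 60 mm height, to 74 mm from the axis. Origin: centre of the underside, on the bench; z up.
- flask_mouth (a point): Centre of the flask's round mouth, in the plane of the flat top of its white collar, 100 mm above the bench. The collar is 68 mm across outside and 10 mm thick; the hole in it is 36 mm across and runs clear down into the flask for more than 40 mm.
- ring: Cork ring in which the lower half stands at the start, 72 mm across, 30 mm high, hole 38 mm; fixed to the bench. Origin: centre of the underside.
- lower: Metal lower half, loose, about 0.28 kg: aluminium block 92 mm (x) by 46 mm (y) by 20 mm (z), below it a green tapered stopper 25 mm long, 32.6 mm across at the block, 24 mm at the tip. Origin: centre of the block's underside, where the stopper begins; z up. Starts upright in the cork ring, underside 30 mm above the bench; on the flask its underside lies on the collar, at any yaw.
- dowel_a (a point): Tip of the dowel at x = +33 mm, y = 0 of the lower half, 34 mm above its underside. Both dowels are steel, 8 mm thick, stand 14 mm above the block's top face and taper to a 3.6 mm tip over their last 4 mm.
- dowel_b (a point): Tip of the other, like dowel at x = -33 mm, y = 0 of the lower half.
- plunger (a joint): Travel of the orange spring plunger, a disc 22 mm across in the middle of the lower half's top face: 0 when 5 mm proud, 0.005 when flush. It gives at about 5 N and is flush at about 9 N, where the halves meet and stop hard; 12 to 20 N of push holds them shut. Let go, it springs back and lifts the upper half.
- upper: Blue plastic upper half, loose, about 0.2 kg: block 92 mm (x) by 46 mm (y) by 20 mm (z), two round holes right through it, 11 mm across, at x = +33 and -33 mm, y = 0. Lies flat on the bench, right way up. Origin: centre of its underside; z up. A half turn makes no difference. Closed, its origin is 20 mm above the lower half's.
- upper_grip (a point): Middle of the top of the grip block on the upper half, 46 mm above its underside. The grip block is lighter blue, 30 mm (upper's x) by 24 mm (y) and rises 26 mm from the plate; a steel stub 14 mm across, 6 mm high, stands on it.
- beaker: Bystander: small glass beaker, 44 mm across, 55 mm high. Origin: centre of the underside.
- jar: Bystander: small amber jar with white cap, 48 mm across, 60 mm high. Origin: centre of the underside.
- tipbox: Bystander: white box with yellow lid, 85 by 120 mm, 57 mm high. Origin: centre of the underside.
- bottle: Bystander: tall amber bottle, 80 mm across, 270 mm high. Origin: centre of the underside.
- volumetric: Bystander: glass volumetric flask, 70 mm across, 150 mm high with a thin neck. Origin: centre of the underside.
- pipette: Bystander: dark blue pipette lying on the bench, 240 mm long, 28 mm wide, 24 mm high. Origin: on the bench beneath it, near its middle; x along it.
Mind the look-alikes: they are no part of the job. What is meant by the lower is not black, and is the smaller of those in its own colour.

How it is judged:
On the way:
1. the lower half stands home in the flask's mouth, flat on the collar, and the fingers have let go of it (horizontal distance between lower and flask_mouth below 0.004 m and z of lower in the frame of flask_mouth between -0.004 and 0.003 m and angle between lower's own z axis and vertical below 0.05 rad and contact force between the fingers and lower below 0.3 N), for 0.2 s.
At the end, for the whole second after the job is handed in: Lower half home in the flask (4 mm off centre, 3 mm off the collar, 0.05 rad tilt at most); upper half on both dowels (4 mm, 0.1 rad), gap under 2 mm, plunger in by over 2.5 mm; the fingers still press on the upper half (over 2 N) and not on the lower (horizontal distance between lower and flask_mouth below 0.004 m and z of lower in the frame of flask_mouth between -0.004 and 0.003 m and angle between lower's own z axis and vertical below 0.05 rad and z of upper in the frame of lower between 0.015 and 0.022 m and horizontal distance between upper and lower below 0.004 m and angle between the x axis of upper and the x axis of lower, either way round below 0.1 rad and angle between the z axis of upper and the z axis of lower, either way round below 0.05 rad and value of joint plunger above 0.0025 m and contact force between the fingers and upper above 2 N and contact force between the fingers and lower below 0.5 N); the arm keeps its last pose, push and grip.
It fails at once if the lower half is dropped into the flask instead of being set down (horizontal distance between lower and flask_mouth below 0.03 m and z of lower in the frame of flask_mouth above 0.012 m and contact force between the fingers and lower below 0.05 N and linear speed of lower above 0.15 m/s).
It fails at once if a bystander is pushed away or knocked over (moved more than 30 mm or tipped) (distance of any of beaker, jar, tipbox, bottle, volumetric, pipette from where it was at the start of the episode above 0.03 m or angle between any of beaker, jar, tipbox, bottle, volumetric, pipette's own z axis and vertical above 0.5 rad).
It also fails if it takes over 61 s, if anything falls off the work surface, if the arm or the gripper's body presses on something with over 40 N, if the wrist force passes 120 N, or if a joint passes its speed limit or range.

## Robot

A 6-joint arm with a two-finger parallel gripper is mounted at the origin on the work surface. World frame = base frame: x ahead of the robot, y to its left, z up, the work surface at z = 0. Lengths are in m, angles in rad, forces in N, time in s.
With the tool pointing down it reaches from about 0.425 to 0.925 m from the base axis. Payload 12.5 kg.
Tool frame: the origin (TCP) lies between the finger pads; the fingertips stand 19 mm ahead of it and the grasp point (between the pads) is the TCP; x points along the fingers, y is the direction in which the jaws open and shut, and the axes are right-handed (so a half turn about x gives the same grasp; the last joint's range is limited). The gripper opens to 85 mm and grips with 20 to 120 N. Pads are 22 mm wide; open, the fingers measure 114 mm over their backs; the gripper's body (76 mm by 85 mm) begins 54 mm behind the grasp point. The pads swing forward as they close: fully open they stand 13 mm farther back than shut.
Start: joints at [-1.222, 0.491, 1.559, -0, 1.092, -0.106], TCP at [0.275, -0.561, 0.25] pointing down, gripper open.
Joint ranges: [-3.1, 3.1], [-0.84, 2.19], [0.05, 2.79], [-1.13, 4.28], [0.06, 2.93], [-2.69, 2.69]. Speed limits (rad/s): [2.22, 2.22, 2.79, 3.14, 3.14, 3.14].

## Interface

Orientations are given as a rotation vector (axis times angle).
In Python, from rig import manip gives the robot as it stands. The module is installed in compiled form; this text tells all that it offers.
- The arm moves only by the shell command python3 -m inch 'ROWS'. ROWS is JSON, a list of rows, each an object with "hand": the opening, from 0 (shut) to 1 (fully open); "travel": the shift along the world's x, y, z in m, a list of three; "turn": the turn about the world's z in degrees. In form: [{"hand": hand, "travel": [tx, ty, tz], "turn": turn}, ...]. A call has 1 to 12 rows; each row shifts and turns the pose as measured when the row begins; what a row does not reach is not made up. A row lasts 1/8 s, in which the tool goes at most 62.5 mm and 10.7 degrees, less where a joint would pass 70% of its speed; a pose out of reach is approached as far as the arm can. A call with a gripper value outside its range is refused whole. The fingers move at their own pace and stop on an object; the grip force is fixed at half the most. Time passes only in rows, so rows that do not move let the fingers close. It gives the time, the measured TCP pose, the force and the opening at its end, in the units of the state.
- manip.observe(): the state, without advancing time (a new reading comes with each control period).
- manip.snapshot(name): name is "scene" or "top"; returns a dict with "img" (384x512x3 uint8, red, green, blue), "z_map" (384x512 float32, m along the optical axis (not along the pixel's ray), 0 where there is no reading), "intrinsics" (3x3 intrinsics, pixels), "dist_coeffs" ([k1, k2, p1, p2, k3] as OpenCV has them; the pictures are not rectified), "R" (3x3) and "t" (3): a world point X has camera coordinates R X + t. Camera axes: x right, y down, z forward; pixel columns grow to the right and rows downward; lengths in m; the calibration is good to about 2 mm. A picture is of the moment at which its call begins.
- manip.close_job(): hands the job in, once; it reports no verdict.
Trained networks look in a picture, given as the dict that the camera call returned (one of the last four; its "shot" number tells which), for a name from the list of things; names that differ only in an ending like _2 or _b are one class to them, and where a whole thing is asked for, a point or a joint stands for the part that bears it (a point fixed in the world has none). Each returns a list of dicts, best first, with "score" (0 to 1); they miss things now and then, are a little off and sometimes report something else, mostly with a low value. They report only what shows in the picture. A call takes as long as a camera call. They do not tell look-alikes from the thing itself.
- manip.silhouettes(picture, query): "mask" (384x512 bool, what is visible of it) and "rect" ([left, top, right, bottom] in pixels, round what is visible of it).
- manip.mark_of(picture, query): "centre" ([column, row] in pixels: a listed point, or the origin of a listed thing).
The state is a dict: "clock": time; "joints": joint angles; "joint_velocities": joint speeds; "tau": joint torques, N m; "ee_pos": TCP position; "eef_rot": TCP orientation; "wrist_force": force on the tool from outside, world axes, zero at the start; "torque": the same for the moment, N m; "width": opening from 0.0 (shut) to 1.0 (fully open).
Only numpy, scipy, OpenCV 4.12 (cv2) and the standard library are available. Lean on these libraries where they do the work, as an engineer would, in place of code of your own. Each camera call takes 0.05 s, during which the arm holds its last target. There are 200 camera calls.

## Working session

There is one attempt and no reset: what is moved stays moved. The work goes in short steps, Python scripts to look and compute and a shell command to move; the robot and the scene stay as the last step left them, time stands still between calls to the robot, and variables do not carry over. Pictures are saved under pics/ and viewed, about 8 in all and at most 12, crops included, and the job is handed in when it is done.

```bash
mkdir -p pics; cat > h.py <<'E'
import numpy as np, cv2
from rig import manip
def save(img,name,s=1):
    if s!=1: img=cv2.resize(img,None,fx=s,fy=s,interpolation=cv2.INTER_CUBIC)
    cv2.imwrite('pics/'+name,img[:,:,::-1])
def cloud(p):
    z=p['z_map'];h,w=z.shape
    u,v=np.meshgrid(np.arange(w),np.arange(h))
    n=cv2.undistortPoints(np.stack([u,v],-1).reshape(-1,1,2).astype(float),p['intrinsics'],np.array(p['dist_coeffs'])).reshape(h,w,2)
    c=np.dstack([n*z[...,None],z])
    W=(c-np.array(p['t']))@np.array(p['R']); W[z==0]=np.nan
    return W
def atz(p,px,zw):
    n=cv2.undistortPoints(np.array([[px]],float),p['intrinsics'],np.array(p['dist_coeffs'])).ravel()
    R=np.array(p['R']);t=np.array(p['t']);d=R.T@np.array([*n,1]);o=-R.T@t
    return o+d*(zw-o[2])/d[2]
E
python3 - <<'E'
from h import *
np.set_printoptions(precision=4,suppress=True)
ps={n:manip.snapshot(n) for n in('top','scene')}
save(np.vstack([ps['top']['img'],ps['scene']['img']])[:, :],'a.png',0.78)
for n,p in ps.items():
    print(n,-np.array(p['R']).T@p['t'])
    W=cloud(p)
    for q in ['flask','ring','lower','upper','beaker','jar','tipbox','bottle','volumetric','pipette']:
        for r in manip.silhouettes(p,q)[:4]:
            print(q,round(r['score'],2),np.round(r['rect']),np.nanmedian(W[r['mask']],0),np.nanmax(W[r['mask']][:,2]))
    for q in ['flask_mouth','dowel_a','upper_grip','lower','upper']:
        print(q,[(round(r['score'],2),np.round(r['centre'],1)) for r in manip.mark_of(p,q)])
print(manip.observe())
E
```

```text
top [0.4949 0.0127 1.4892]
flask 0.75 [180. 192. 212. 224.] [0.5233 0.2081 0.0671] 0.10620778623261051
flask 0.32 [254. 180. 269. 202.] [ 0.5934 -0.0203  0.0506] 0.06586628889570177
ring 0.47 [254. 181. 270. 203.] [ 0.595  -0.0018  0.0299] 0.05610086022330958
lower 0.87 [250. 132. 267. 166.] [ 0.7494 -0.0059  0.0634] 0.08404982563928237
lower 0.54 [282. 187. 309. 210.] [ 0.5696 -0.16    0.0451] 0.06473181190220696
lower 0.45 [196. 140. 213. 153.] [0.7536 0.1947 0.0588] 0.07050175209309231
upper 0.68 [316. 204. 330. 232.] [ 0.4881 -0.2613  0.0211] 0.05586816531945115
beaker 0.47 [245. 231. 255. 245.] [0.4184 0.0072 0.0104] 0.0607302919906739
jar 0.54 [254. 176. 270. 203.] [ 0.5934 -0.0205  0.05  ] 0.06586628889570177
tipbox 0.77 [294. 135. 328. 164.] [ 0.7605 -0.2077  0.0563] 0.06523234595075181
tipbox 0.42 [252. 178. 271. 205.] [ 0.5933 -0.0207  0.0497] 0.06586628889570177
bottle 0.59 [113. 173. 149. 199.] [0.597  0.426  0.1751] 0.2763624157884693
volumetric 0.6 [358. 174. 378. 195.] [ 0.6138 -0.4352  0.0502] 0.15376945350433893
pipette 0.79 [365. 206. 380. 268.] [ 0.3966 -0.4601  0.
[... 1973 characters left out ...]
rray([216.5, 190.3]))]
upper_grip [(0.68, array([204.9, 169.3])), (0.44, array([320.6, 210.6]))]
lower [(0.77, array([254.9, 206.3])), (0.63, array([247.8, 238.9])), (0.54, array([224.2, 191.9]))]
upper [(0.48, array([208.2, 174.9]))]
{'clock': 1.6, 'joints': array([-1.2216,  0.4909,  1.5589,  0.    ,  1.0917, -0.1056]), 'joint_velocities': array([-0.0008,  0.0006,  0.0002, -0.0027, -0.0011, -0.0002]), 'tau': array([  0.    , -61.8262, -26.1845,  -0.0001,   0.0004,  -0.    ]), 'ee_pos': array([ 0.2746, -0.5615,  0.2503]), 'eef_rot': array([ 1.9689,  0.4556, -1.9688]), 'wrist_force': array([-0.2464, -0.2233, -0.2015]), 'torque': array([-0.0024,  0.0635, -0.046 ]), 'width': 0.9997236491850225}
```

View pics/a.png

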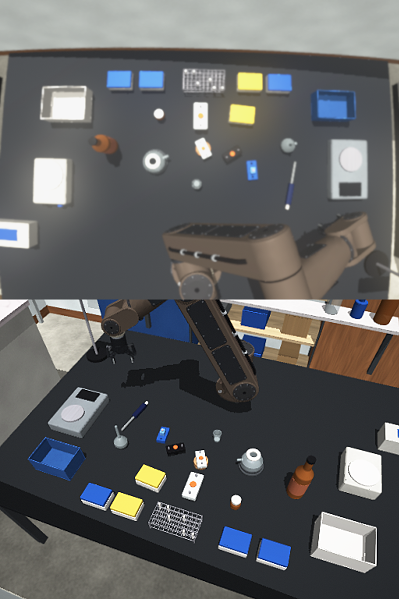

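Candidates for the lower half in the top view are the white/metal one at about (262,192), a larger white one at (256,150) and a black one at (294,198). By the description I choose (262,192), not black and the smaller of its colour. I'll check that in a close crop and measure it.

```bash
python3 - <<'E'
from h import *
np.set_printoptions(precision=4,suppress=True)
ps={n:manip.snapshot(n) for n in('top','scene')}
a=cv2.resize(ps['top']['img'][120:240,240:340],None,fx=5,fy=5,interpolation=cv2.INTER_CUBIC)[:, :400]
a=cv2.resize(ps['top']['img'][125:240,240:340],(480,552),interpolation=cv2.INTER_CUBIC)
b=cv2.resize(ps['scene']['img'][175:265,225:275],(307,552),interpolation=cv2.INTER_CUBIC)
save(np.hstack([a,b]),'b.png')
for n,p in ps.items():
    W=cloud(p)
    def band(c,r,lo,hi):
        m=(np.hypot(W[...,0]-c[0],W[...,1]-c[1])<r)&(W[...,2]>lo)&(W[...,2]<hi)
        P=W[m]; rc=cv2.minAreaRect(P[:,:2].astype(np.float32))
        print(n,len(P),'mean',P.mean(0),'rect',np.array(rc[0]),np.array(rc[1]),rc[2])
    band((.595,-.012),.075,.042,.08)   # lower
    band((.755,-.004),.075,.042,.09)
    band((.49,-.26),.075,.010,.03)   # upper plate
    band((.49,-.26),.075,.035,.06)   # grip
    band((.535,.21),.06,.085,.12)    # collar
    band((.42,.008),.05,.03,.07)
    for q in ['flask_mouth','dowel_a','upper_grip','plunger','lower','upper','flask']:
        z={'flask_mouth':.1,'dowel_a':.064,'upper_grip':.046,'plunger':.055,'lower':.03,'upper':0,'flask':0}[q]
        print(q,[(round(r['score'],2),np.round(r['centre'],1),atz(p,r['centre'],z)) for r in manip.mark_of(p,q)])
E
```

```text
top 292 mean [ 0.593  -0.022   0.0508] rect [ 0.5931 -0.0216] [0.0914 0.0457] 27.344371795654297
top 575 mean [ 0.7496 -0.006   0.0636] rect [ 0.7509 -0.0062] [0.1281 0.0608] 0.989442765712738
top 210 mean [ 0.4927 -0.2629  0.0193] rect [ 0.5016 -0.2747] [0.102  0.0779] 9.379801750183105
top 49 mean [ 0.4901 -0.2622  0.0466] rect [ 0.4902 -0.2636] [0.0276 0.0248] 4.470042705535889
top 194 mean [0.5259 0.2144 0.1003] rect [0.5267 0.2147] [0.0619 0.0634] 1.0786826610565186
top 46 mean [0.4194 0.0077 0.0507] rect [0.4208 0.0075] [0.0376 0.0374] 0.629622220993042
flask_mouth [(0.67, array([260.4, 192.5]), array([ 0.5814, -0.0204,  0.1   ])), (0.65, array([199.7, 207.9]), array([0.5218, 0.1991, 0.1   ]))]
dowel_a [(0.89, array([257.2, 158.8]), array([ 0.7103, -0.0074,  0.064 ])), (0.74, array([265.8, 197.2]), array([ 0.5664, -0.0417,  0.064 ])), (0.65, array([257.7, 135.5]), array([ 0.7993, -0.0079,  0.064 ])), (0.61, array([288.1, 201.6]), array([ 0.5513, -0.1253,  0.064 ])), (0.6, array([258.2, 181. ]), array([ 0.6266, -0.0124,  0.064 ])), (0.6, array([306.5, 189.2]), array([ 0.5989, -0.1942,  0.064 ]))]
upper_grip [(0.65, array([323. , 216.1]), array([ 0.4989, -0.2607,  0.046 ])), (0.27, array([140.2, 184.5]), array([0.6078, 0.4367, 0.046 ]))]Traceback (most recent call last):
  File "<stdin>", line 22, in <module>
ValueError: it knows: beaker, bottle, dowel, flask, flask_mouth, jar, lower, pipette, ring, tipbox, upper, upper_grip, volumetric
```

View pics/b.png

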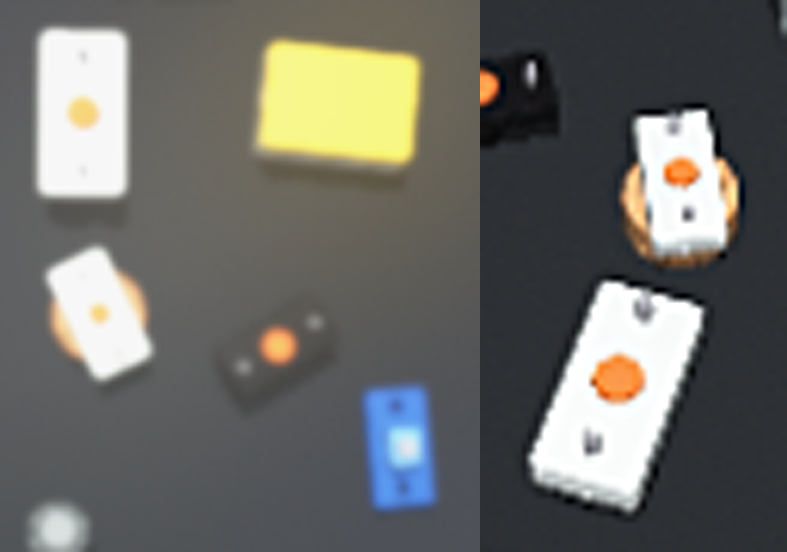

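The crops show the chosen lower half as a small white/metal block sitting on the cork ring, measured 91x46 mm. The larger one is 128x61 mm and the third is black. Next I cross-check with the scene camera and get the yaws.

```bash
python3 - <<'E'
from h import *
from scipy.spatial.transform import Rotation as Ro
np.set_printoptions(precision=4,suppress=True)
for n in('top','scene'):
    p=manip.snapshot(n); W=cloud(p)
    I=p['img'].astype(int)
    def band(k,c,r,lo,hi,extra=None):
        m=(np.hypot(W[...,0]-c[0],W[...,1]-c[1])<r)&(W[...,2]>lo)&(W[...,2]<hi)
        if extra is not None: m&=extra
        m=cv2.morphologyEx(m.astype(np.uint8),cv2.MORPH_OPEN,np.ones((2,2),np.uint8))>0
        P=W[m]; rc=cv2.minAreaRect(P[:,:2].astype(np.float32))
        print(n,k,len(P),'mean',P.mean(0),'rect',np.array(rc[0]),np.array(rc[1]),rc[2])
    band('lower',(.595,-.02),.06,.044,.058)
    blue=I[...,2]>I[...,0]+40
    band('upper',(.49,-.262),.065,.013,.027,blue)
    band('grip',(.49,-.262),.04,.038,.06)
    band('collar',(.526,.214),.05,.09,.107)
    for q,z in {'flask_mouth':.1,'upper_grip':.046,'lower':.03}.items():
        print(q,[(round(r['score'],2),atz(p,r['centre'],z)) for r in manip.mark_of(p,q)[:3]])
print(Ro.from_rotvec(manip.observe()['eef_rot']).as_matrix())
E
```

```text
top lower 263 mean [nan nan nan] rect [ 0.5904 -0.0268] [0.0905 0.0487] 27.19965171813965
top upper 197 mean [ 0.4887 -0.2671  0.0178] rect [ 0.4892 -0.2701] [0.0893 0.0523] 3.4464380741119385
top grip 45 mean [ 0.487  -0.2663  0.0402] rect [ 0.4859 -0.2679] [0.027  0.0298] 0.7494356036186218
top collar 192 mean [0.5223 0.2123 0.0907] rect [0.523  0.2136] [0.0619 0.0624] 1.5031996965408325
flask_mouth [(0.59, array([0.5233, 0.2145, 0.1   ]))]
upper_grip [(0.83, array([ 0.4933, -0.2638,  0.046 ])), (0.43, array([0.6034, 0.449 , 0.046 ]))]
lower [(0.79, array([ 0.6011, -0.02  ,  0.03  ])), (0.7, array([ 0.5704, -0.1619,  0.03  ])), (0.57, array([ 0.7501, -0.0092,  0.03  ]))]
scene lower 239 mean [nan nan nan] rect [ 0.5813 -0.0241] [0.1231 0.048 ] 25.01671028137207
scene upper 144 mean [ 0.5006 -0.2555  0.0163] rect [ 0.4878 -0.2616] [0.1026 0.0439] 1.9927198886871338
scene grip 36 mean [ 0.4937 -0.2605  0.0415] rect [ 0.4934 -0.2625] [0.0303 0.0184] 7.5380778312683105
scene collar 185 mean [nan nan nan] rect [0.4958 0.2243] [0.0621 0.1331] 79.15628814697266
flask_mouth [(0.67, array([0.5438, 0.2019, 0.1   ]))]
upper_grip [(0.84, array([ 0.4985, -0.2674,  0.046 ])), (0.22, array([ 0.6211, -0.0079,  0.046 ]))]
lower [(0.98, array([ 0.7552, -0.0065,  0.03  ])), (0.81, array([ 0.5794, -0.1673,  0.03  ])), (0.51, array([ 0.615 , -0.0189,  0.03  ]))]
[[ 0.      0.4393 -0.8983]
 [-0.0001 -0.8983 -0.4393]
 [-1.      0.0001  0.    ]]
```

Depth varies from shot to shot by up to 10 mm. I'll use pixels intersected with the known planes instead, averaged over several shots.

```bash
cat >> h.py <<'E'
def plane(p,m,z):
    v,u=np.nonzero(m)
    n=cv2.undistortPoints(np.stack([u,v],-1).reshape(-1,1,2).astype(float),p['intrinsics'],np.array(p['dist_coeffs'])).reshape(-1,2)
    R=np.array(p['R']);t=np.array(p['t']);d=np.c_[n,np.ones(len(n))]@R;o=-R.T@t
    return (o+d*((z-o[2])/d[:,2])[:,None])[:,:2]
def shape(p,c,r,z,dz,extra=None):
    """blob whose depth lies near plane z at c, after taking away the shot's depth bias; positions by rays on plane z"""
    W=cloud(p); ray=np.full(W.shape[:2]+(2,),np.nan)
    ray[:]=plane(p,np.ones(W.shape[:2],bool),z).reshape(*W.shape[:2],2)
    bench=(np.hypot(W[...,0]-c[0],W[...,1]-c[1])<.16)
    zz=W[...,2][bench&np.isfinite(W[...,2])]; b=np.median(zz[zz<.02])
    m=(np.hypot(ray[...,0]-c[0],ray[...,1]-c[1])<r)&(abs(W[...,2]-b-z)<dz)
    if extra is not None: m&=extra
    nl,lab,st,ce=cv2.connectedComponentsWithStats(m.astype(np.uint8))
    m=lab==1+np.argmax(st[1:,4])
    P=ray[m]; rc=cv2.minAreaRect(P.astype(np.float32)); ev=np.linalg.eigh(np.cov(P.T))[1][:,1]
    return b,len(P),P.mean(0),np.array(rc[0]),np.array(rc[1]),rc[2],np.degrees(np.arctan2(ev[1],ev[0]))%180
E
python3 - <<'E'
from h import *
np.set_printoptions(precision=4,suppress=True)
for n in('top','top','top','scene','scene'):
    p=manip.snapshot(n); I=p['img'].astype(int)
    blue=I[...,2]>I[...,0]+40; white=I.min(-1)>120
    print(n)
    for k,a in {'lower':((.595,-.023),.07,.05,.010),'upper':((.49,-.264),.07,.02,.010,blue),'grip':((.49,-.264),.04,.046,.01),'collar':((.524,.213),.05,.1,.012)}.items():
        b,N,mean,rc,sz,ang,pa=shape(p,*a); print(k,round(b,4),N,mean,rc,sz,round(ang,1),round(pa,1))
E
```

```text
top
lower 0.0002 287 [ 0.5929 -0.022 ] [ 0.593  -0.0215] [0.0913 0.0456] 27.3 26.1
upper 0.0001 211 [ 0.4925 -0.2626] [ 0.4933 -0.264 ] [0.0885 0.0478] 3.4 3.5
grip 0.0001 52 [ 0.4905 -0.2618] [ 0.4899 -0.2627] [0.0265 0.0268] 0.7 18.6
collar 0.0006 196 [0.526  0.2145] [0.5266 0.2146] [0.0619 0.062 ] 1.3 117.3
top
lower 0.0002 289 [ 0.593 -0.022] [ 0.593  -0.0215] [0.0913 0.0456] 27.3 26.2
upper 0.0 210 [ 0.4922 -0.2629] [ 0.4933 -0.2642] [0.0885 0.0474] 3.4 3.2
grip 0.0 50 [ 0.4903 -0.2619] [ 0.4899 -0.2627] [0.0265 0.0268] 0.7 13.0
collar 0.0006 196 [0.526  0.2145] [0.5266 0.2146] [0.0619 0.062 ] 1.3 117.3
top
lower 0.0003 290 [ 0.5931 -0.0219] [ 0.593  -0.0215] [0.0913 0.0456] 27.3 26.0
upper -0.0 213 [ 0.4914 -0.2628] [ 0.4927 -0.2623] [0.088  0.0486] 6.3 1.9
grip -0.0 51 [ 0.4905 -0.2618] [ 0.4899 -0.2627] [0.0265 0.0268] 0.7 16.8
collar 0.0006 195 [0.5259 0.2146] [0.5266 0.2146] [0.0619 0.062 ] 1.3 122.0
scene
lower -0.0004 257 [ 0.5987 -0.02  ] [ 0.5983 -0.0203] [0.0975 0.0463] 26.7 26.8
upper -0.0004 173 [ 0.5009 -0.2612] [ 0.4961 -0.2635] [0.1001 0.0497] 6.0 2.0
grip -0.0004 43 [ 0.4959 -0.2628] [ 0.4952 -0.2626] [0.0343 0.0268] 1.8 19.8
collar -0.0002 188 [0.5304 0.2146] [0.5301 0.2155] [0.0671 0.0665] 18.9 2.0
scene
lower -0.0004 258 [ 0.5985 -0.0199] [ 0.5977 -0.0202] [0.0965 0.046 ] 26.0 26.4
upper -0.0004 174 [ 0.5001 -0.2614] [ 0.4952 -0.2638] [0.0983 0.0492] 6.0 1.2
grip -0.0004 44 [ 0.4968 -0.2635] [ 0.4976 -0.2635] [0.0366 0.0245] 19.0 14.2
collar -0.0002 187 [0.5302 0.2146] [0.5301 0.2155] [0.0671 0.0665] 18.9 2.4
```

```bash
python3 -m inch '[{"hand":1,"travel":[0.029,0.049,0],"turn":0},{"hand":1,"travel":[0.029,0.049,0],"turn":0},{"hand":1,"travel":[0.029,0.049,0],"turn":0},{"hand":1,"travel":[0.029,0.049,0],"turn":0},{"hand":1,"travel":[0.029,0.049,0],"turn":0},{"hand":1,"travel":[0.029,0.049,0],"turn":0},{"hand":1,"travel":[0.029,0.049,0],"turn":0},{"hand":1,"travel":[0.029,0.049,0],"turn":0},{"hand":1,"travel":[0.029,0.049,0],"turn":0},{"hand":1,"travel":[0.029,0.049,0],"turn":0},{"hand":1,"travel":[0.029,0.049,0],"turn":0},{"hand":1,"travel":[0,0,0],"turn":0}]'
```

```text
clock: 4.0
ee_pos: [0.6009, -0.0047, 0.2509]
eef_rot: [1.973, 0.45, -1.966]
wrist_force: [0.4, -0.1, 0.0]
width: 1.001
```

```bash
cat >> h.py <<'E'
from scipy.spatial.transform import Rotation as Ro
def st():
    s=manip.observe(); M=Ro.from_rotvec(s['eef_rot']).as_matrix()
    print(s['clock'],np.round(s['ee_pos'],4),'jaw yaw',round(np.degrees(np.arctan2(M[1,1],M[0,1])),1),'tilt',np.round(M[:,0],3),np.round(s['wrist_force'],1),np.round(s['width'],3))
E
python3 -m inch '[{"hand":1,"travel":[-0.007,-0.017,-0.02],"turn":0},{"hand":1,"travel":[0,0,-0.05],"turn":0},{"hand":1,"travel":[0,0,-0.03],"turn":0},{"hand":1,"travel":[0,0,0],"turn":0}]'; python3 -c "
from h import *
st()"
```

```text
clock: 4.5
ee_pos: [0.5929, -0.0237, 0.1494]
eef_rot: [1.974, 0.449, -1.964]
wrist_force: [-0.4, 0.4, 0.6]
width: 0.998
4.5 [ 0.5929 -0.0237  0.1494] jaw yaw -64.1 tilt [ 0.006 -0.003 -1.   ] [-0.4  0.4  0.6] 0.998
```

```bash
python3 -m inch '[{"hand":1,"travel":[0.001,0.002,-0.04],"turn":0.8},{"hand":1,"travel":[0,0,-0.035],"turn":0},{"hand":1,"travel":[0,0,-0.015],"turn":0},{"hand":1,"travel":[0,0,0],"turn":0}]'; python3 - <<'E'
from h import *
st()
a=manip.snapshot('top')['img'][150:230,220:320];b=manip.snapshot('scene')['img'][160:240,210:310]
save(np.hstack([a,b]),'c.png',4)
E
```

```text
clock: 5.0
ee_pos: [0.5963, -0.0239, 0.0631]
eef_rot: [1.972, 0.457, -1.948]
wrist_force: [0.7, -0.6, 0.4]
width: 1.002
5.0 [ 0.5963 -0.0239  0.0631] jaw yaw -63.4 tilt [ 0.014 -0.005 -1.   ] [ 0.7 -0.6  0.4] 1.002
```

View pics/c.png

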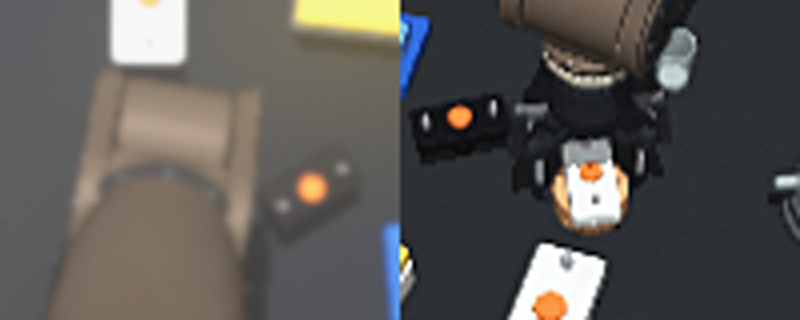

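The scene view shows the fingers straddling the block, with pads at about (540,170) and (650,160) and the block at (595,190). Now a final correction and then the grip.

```bash
python3 -m inch '[{"hand":1,"travel":[-0.002,0.0025,-0.009],"turn":0},{"hand":1,"travel":[0,0,0],"turn":0},{"hand":0,"travel":[0,0,0],"turn":0},{"hand":0,"travel":[0,0,0],"turn":0},{"hand":0,"travel":[0,0,0],"turn":0},{"hand":0,"travel":[0,0,0],"turn":0},{"hand":0,"travel":[0,0,0],"turn":0}]'; python3 -c "
from h import *
st()"
```

```text
clock: 5.98
ee_pos: [0.5957, -0.0212, 0.0576]
eef_rot: [1.976, 0.454, -1.941]
wrist_force: [-0.4, 1.0, 0.4]
width: 0.52
5.975 [ 0.5957 -0.0212  0.0576] jaw yaw -63.3 tilt [ 0.02  -0.005 -1.   ] [-0.4  1.   0.4] 0.52
```

```bash
python3 -m inch '[{"hand":0,"travel":[0,0,0.03],"turn":0},{"hand":0,"travel":[0,0,0.05],"turn":0},{"hand":0,"travel":[0,0,0.05],"turn":0},{"hand":0,"travel":[-0.01,0.035,0.02],"turn":0},{"hand":0,"travel":[-0.015,0.05,0],"turn":0},{"hand":0,"travel":[-0.015,0.05,0],"turn":0},{"hand":0,"travel":[-0.015,0.05,0],"turn":0},{"hand":0,"travel":[-0.01,0.03,0],"turn":0},{"hand":0,"travel":[0,0,0],"turn":0}]'; python3 - <<'E'
from h import *
np.set_printoptions(precision=4,suppress=True)
st();st()
a=manip.snapshot('top')
p=manip.snapshot('scene')
save(np.hstack([a['img'][170:250,150:250],p['img'][150:230,280:380]]),'d.png',4)
st()
for r in manip.silhouettes(p,'lower')[:3]: print(r['score'],r['rect'],np.nanmedian(cloud(p)[r['mask']],0))
for r in manip.mark_of(p,'dowel_a')[:5]: print(r['score'],r['centre'],atz(p,r['centre'],.215-.0576+.064))
E
```

```text
clock: 7.1
ee_pos: [0.5258, 0.1991, 0.2087]
eef_rot: [1.972, 0.455, -1.949]
wrist_force: [0.2, 0.3, -2.4]
width: 0.518
7.1 [0.5258 0.1991 0.2087] jaw yaw -63.5 tilt [ 0.013 -0.005 -1.   ] [ 0.2  0.3 -2.4] 0.518
7.1 [0.5258 0.1991 0.2087] jaw yaw -63.5 tilt [ 0.013 -0.005 -1.   ] [ 0.2  0.3 -2.4] 0.518
7.2 [0.5266 0.1974 0.2087] jaw yaw -63.6 tilt [ 0.013 -0.005 -1.   ] [ 0.   0.2 -3.1] 0.517
0.76 [318.2, 172.3, 335.0, 191.8] [0.5425 0.2049 0.2004]
0.71 [234.8, 220.0, 265.3, 255.6] [ 0.7604 -0.0023  0.0617]
0.59 [214.2, 181.0, 235.2, 196.3] [ 0.5766 -0.1576  0.0435]
0.92 [249.8, 224.9] [0.7958 0.0208 0.2214]
0.72 [241.9, 246.3] [0.8741 0.0233 0.2214]
0.66 [215.8, 190.6] [ 0.7072 -0.129   0.2214]
0.66 [233.8, 189.6] [ 0.6841 -0.0744  0.2214]
0.58 [326.7, 181.3] [0.5497 0.2085 0.2214]
```

View pics/d.png

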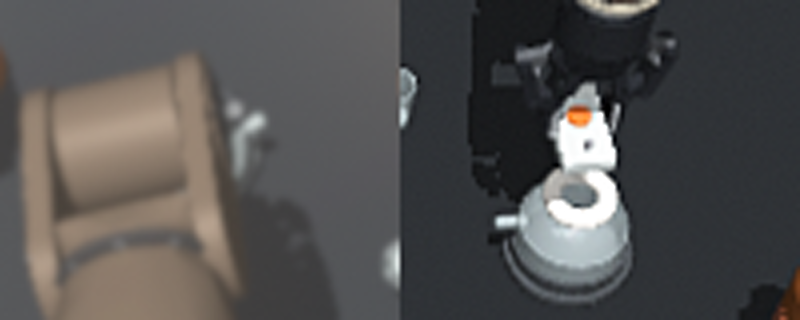

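The scene view shows the lower half held level above the flask. It is at about (585,140) in the crop and the collar is at (578,195). Align it, drop to just above the mouth, then look.

```bash
python3 -m inch '[{"hand":0,"travel":[0.002,0.016,0],"turn":0},{"hand":0,"travel":[0,0,-0.02],"turn":0},{"hand":0,"travel":[0,0,-0.02],"turn":0},{"hand":0,"travel":[0,0,0],"turn":0}]'; python3 - <<'E'
from h import *
np.set_printoptions(precision=4,suppress=True)
st()
p=manip.snapshot('scene')
save(p['img'][160:230,290:360],'e.png',8)
E
```

```text
clock: 7.8
ee_pos: [0.5311, 0.2125, 0.1681]
eef_rot: [1.979, 0.447, -1.952]
wrist_force: [0.4, 0.2, -3.6]
width: 0.52
7.8 [0.5311 0.2125 0.1681] jaw yaw -63.9 tilt [ 0.015 -0.004 -1.   ] [ 0.4  0.2 -3.6] 0.52
```

View pics/e.png

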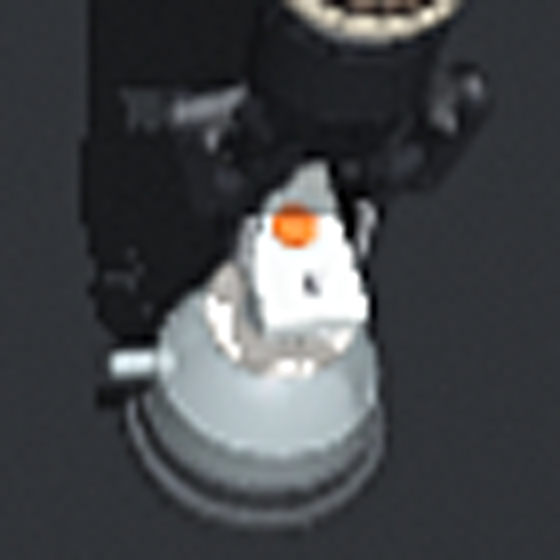

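```bash
python3 - <<'E'
from h import *
np.set_printoptions(precision=4,suppress=True)
st()
p=manip.snapshot('scene'); I=p['img'].astype(int)
m=(I[...,0]>180)&(I[...,1]<150)&(I[...,2]<90); m[:160]=0;m[230:]=0;m[:,:290]=0;m[:,360:]=0
v,u=np.nonzero(m);print(len(u),u.min(),u.max(),v.min(),v.max())
P=plane(p,m,.1655);print('plunger',P.mean(0),P.min(0),P.max(0))
b,N,mean,rc,sz,ang,pa=shape(p,(.53,.2147),.07,.1605,.008); print(N,mean,rc,sz,ang,pa)
for r in manip.mark_of(p,'dowel_a'):
    if 290<r['centre'][0]<360: print(r['score'],r['centre'],atz(p,r['centre'],.1745))
E
```

```text
7.85 [0.5315 0.2126 0.169 ] jaw yaw -63.9 tilt [ 0.016 -0.004 -1.   ] [-0.  -1.  -2.9] 0.521
9 324 328 187 190
plunger [0.5342 0.2102] [0.5274 0.2033] [0.5426 0.2166]
229 [0.5429 0.2195] [0.5389 0.2172] [0.084  0.0641] 35.9621696472168 8.830840888244978
0.69 [326.2, 179.9] [0.5057 0.2039 0.1745]
0.63 [328.7, 193.7] [0.5622 0.2255 0.1745]
```

```bash
python3 -m inch '[{"hand":0,"travel":[-0.004,0.003,0],"turn":0},{"hand":0,"travel":[0,0,-0.008],"turn":0},{"hand":0,"travel":[0,0,-0.008],"turn":0},{"hand":0,"travel":[0,0,-0.005],"turn":0}]'; python3 -c "
from h import *
st()"
```

```text
clock: 8.45
ee_pos: [0.5279, 0.2161, 0.1493]
eef_rot: [1.986, 0.448, -1.946]
wrist_force: [0.1, -0.3, -2.5]
width: 0.52
8.45 [0.5279 0.2161 0.1493] jaw yaw -63.9 tilt [ 0.021 -0.003 -1.   ] [ 0.1 -0.3 -2.5] 0.52
```

```bash
python3 -m inch '[{"hand":0,"travel":[0,-0.001,-0.005],"turn":0},{"hand":0,"travel":[0,0,-0.005],"turn":0},{"hand":0,"travel":[0,0,-0.003],"turn":0}]'; python3 -c "
from h import *
st()"
```

```text
clock: 8.82
ee_pos: [0.5279, 0.2149, 0.1349]
eef_rot: [1.985, 0.448, -1.947]
wrist_force: [-0.5, -0.7, -3.4]
width: 0.522
8.825 [0.5279 0.2149 0.1349] jaw yaw -63.9 tilt [ 0.02  -0.003 -1.   ] [-0.5 -0.7 -3.4] 0.522
```

```bash
python3 -m inch '[{"hand":0,"travel":[0,0,-0.004],"turn":0},{"hand":0,"travel":[0,0,-0.002],"turn":0}]'; python3 -m inch '[{"hand":0,"travel":[0,0,-0.002],"turn":0}]'
```

```text
clock: 9.07
ee_pos: [0.5279, 0.2149, 0.1285]
eef_rot: [1.985, 0.448, -1.947]
wrist_force: [0.6, -0.5, -3.9]
width: 0.517
clock: 9.2
ee_pos: [0.5281, 0.215, 0.1275]
eef_rot: [1.985, 0.448, -1.946]
wrist_force: [-8.6, -2.7, 28.1]
width: 0.517
```

Contact came at exactly the expected height (z 0.1275 against 0.1276). Release.

```bash
python3 -m inch '[{"hand":0,"travel":[0,0,0],"turn":0},{"hand":0.75,"travel":[0,0,0],"turn":0},{"hand":0.9,"travel":[0,0,0],"turn":0},{"hand":1,"travel":[0,0,0],"turn":0}]';  python3 -c "
from h import *
st()
p=manip.snapshot('scene')
save(p['img'][160:230,290:360],'f.png',8)"
```

```text
clock: 9.7
ee_pos: [0.5286, 0.2152, 0.1283]
eef_rot: [1.988, 0.448, -1.944]
wrist_force: [-0.3, -0.1, 0.8]
width: 0.998
9.7 [0.5286 0.2152 0.1283] jaw yaw -63.9 tilt [ 0.023 -0.002 -1.   ] [-0.3 -0.1  0.8] 0.998
```

View pics/f.png

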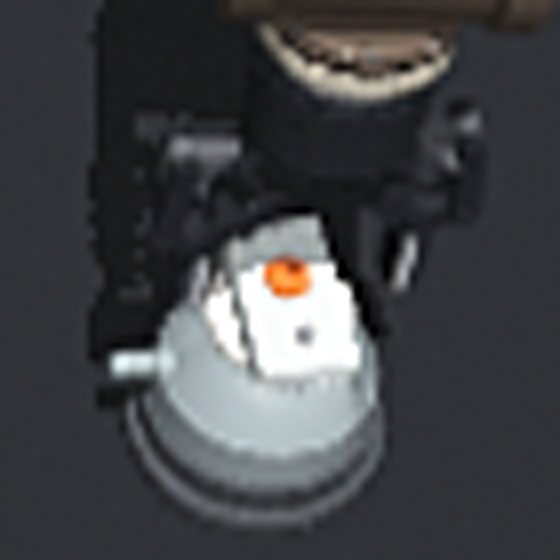

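The picture shows the lower half flat on the collar, plunger at about (288,277), with both fingers clear. Now lift and go over to the upper half.

```bash
python3 -m inch '[{"hand":1,"travel":[0,0,0.02],"turn":0},{"hand":1,"travel":[0,0,0.05],"turn":0},{"hand":1,"travel":[0,-0.02,0.04],"turn":0},{"hand":1,"travel":[-0.004,-0.055,0],"turn":-4},{"hand":1,"travel":[-0.004,-0.055,0],"turn":-4},{"hand":1,"travel":[-0.004,-0.055,0],"turn":-4},{"hand":1,"travel":[-0.004,-0.055,0],"turn":-4},{"hand":1,"travel":[-0.004,-0.055,0],"turn":-4},{"hand":1,"travel":[-0.004,-0.055,0],"turn":-2},{"hand":1,"travel":[-0.004,-0.055,0],"turn":0},{"hand":1,"travel":[-0.004,-0.03,0],"turn":0},{"hand":1,"travel":[0,0,0],"turn":0}]';  python3 - <<'E'
from h import *
np.set_printoptions(precision=4,suppress=True)
st()
for n in('top','scene'):
    p=manip.snapshot(n); I=p['img'].astype(int); blue=I[...,2]>I[...,0]+40
    for k,a in {'lower':((.527,.2147),.07,.12,.008),'upper':((.49,-.264),.07,.02,.010,blue),'grip':((.49,-.264),.04,.046,.01)}.items():
        try:
            b,N,mean,rc,sz,ang,pa=shape(p,*a); print(n,k,round(b,4),N,mean,rc,sz,round(ang,1),round(pa,1))
        except Exception as e: print(n,k,e)
    for r in manip.mark_of(p,'dowel_a'):
        w=atz(p,r['centre'],.134)
        if np.hypot(w[0]-.527,w[1]-.215)<.06: print('dowel',r['score'],r['centre'],w)
E
```

```text
clock: 11.25
ee_pos: [0.4937, -0.2334, 0.2421]
eef_rot: [2.21, 0.051, -2.159]
wrist_force: [-0.3, 0.5, -0.1]
width: 0.995
11.25 [ 0.4937 -0.2334  0.2421] jaw yaw -86.6 tilt [ 0.023 -0.012 -1.   ] [-0.3  0.5 -0.1] 0.995
top lower 0.0006 321 [0.526  0.2148] [0.5262 0.2148] [0.0919 0.0467] 26.4 26.4
top upper 0.0001 9 [ 0.5291 -0.2424] [ 0.5281 -0.242 ] [0.0116 0.0078] 0.4 177.2
top grip attempt to get argmax of an empty sequence
dowel 0.78 [198.5, 215.2] [0.4952 0.1982 0.134 ]
dowel 0.73 [189.5, 196.0] [0.5627 0.2319 0.134 ]
scene lower -0.0002 270 [0.5312 0.2148] [0.5308 0.2143] [0.0955 0.0482] 26.1 26.7
scene upper -0.0004 174 [ 0.5004 -0.2609] [ 0.4968 -0.264 ] [0.1013 0.0496] 5.0 2.5
scene grip -0.0004 43 [ 0.4964 -0.2635] [ 0.4976 -0.2635] [0.0366 0.0245] 19.0 14.5
dowel 0.84 [325.4, 187.8] [0.5089 0.2078 0.134 ]
```

Lower half by the top camera: (0.5261, 0.2148), yaw 26.4°, centred on the mouth (0.526, 0.2146). Now down to the upper half.

```bash
python3 -m inch '[{"hand":1,"travel":[0,-0.026,0],"turn":0},{"hand":1,"travel":[0,0,-0.05],"turn":0},{"hand":1,"travel":[0,0,-0.05],"turn":0},{"hand":1,"travel":[0,0,-0.03],"turn":0},{"hand":1,"travel":[0,0,0],"turn":0}]';  python3 -c "
from h import *
st()"
```

```text
clock: 12.08
ee_pos: [0.4963, -0.2515, 0.1109]
eef_rot: [2.206, 0.062, -2.149]
wrist_force: [0.1, -0.3, 0.3]
width: 1.0
12.075 [ 0.4963 -0.2515  0.1109] jaw yaw -85.9 tilt [ 0.027 -0.014 -1.   ] [ 0.1 -0.3  0.3] 1.0
```

```bash
python3 -m inch '[{"hand":1,"travel":[-0.005,-0.012,0],"turn":0},{"hand":1,"travel":[0,0,-0.03],"turn":0},{"hand":1,"travel":[0,0,-0.02],"turn":0},{"hand":1,"travel":[0,0,0],"turn":0}]';  python3 -c "
from h import *
st()
p=manip.snapshot('scene')
save(p['img'][135:205,165:265],'g.png',7)"
```

```text
clock: 12.58
ee_pos: [0.4935, -0.266, 0.066]
eef_rot: [2.21, 0.059, -2.136]
wrist_force: [-0.8, -0.1, -0.5]
width: 1.0
12.575 [ 0.4935 -0.266   0.066 ] jaw yaw -85.8 tilt [ 0.035 -0.019 -0.999] [-0.8 -0.1 -0.5] 1.0
```

View pics/g.png

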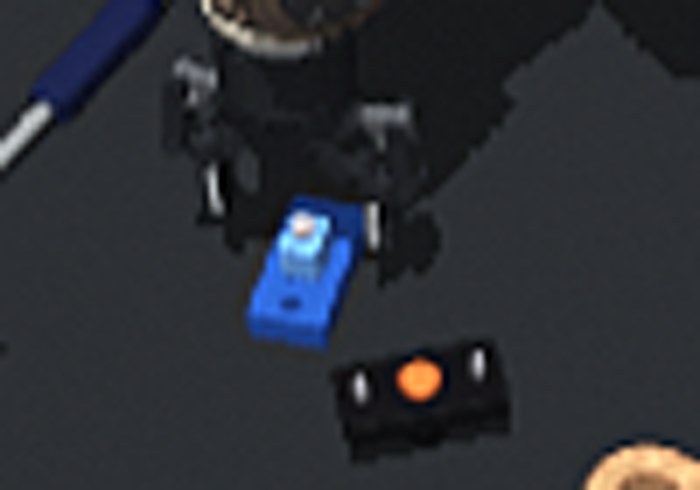

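The fingers straddle the light-blue grip, at about (302,240) in the crop, with pads at (213,190) and (372,225). Down and close.

```bash
python3 -m inch '[{"hand":1,"travel":[-0.001,0.002,-0.01],"turn":0},{"hand":1,"travel":[0,0,-0.008],"turn":0},{"hand":1,"travel":[0,0,0],"turn":0},{"hand":0,"travel":[0,0,0],"turn":0},{"hand":0,"travel":[0,0,0],"turn":0},{"hand":0,"travel":[0,0,0],"turn":0},{"hand":0,"travel":[0,0,0],"turn":0},{"hand":0,"travel":[0,0,0],"turn":0},{"hand":0,"travel":[0,0,0],"turn":0}]';  python3 -c "
from h import *
st()"
```

```text
clock: 13.75
ee_pos: [0.4938, -0.2649, 0.051]
eef_rot: [2.213, 0.055, -2.129]
wrist_force: [0.9, 0.1, -0.7]
width: 0.264
13.75 [ 0.4938 -0.2649  0.051 ] jaw yaw -85.8 tilt [ 0.04  -0.023 -0.999] [ 0.9  0.1 -0.7] 0.264
```

```bash
python3 -m inch '[{"hand":0,"travel":[0,0,0.03],"turn":0},{"hand":0,"travel":[0,0,0.06],"turn":0},{"hand":0,"travel":[0,0,0.06],"turn":0},{"hand":0,"travel":[0.004,0.05,0.02],"turn":3},{"hand":0,"travel":[0.004,0.055,0],"turn":4},{"hand":0,"travel":[0.004,0.055,0],"turn":4},{"hand":0,"travel":[0.004,0.055,0],"turn":4},{"hand":0,"travel":[0.004,0.055,0],"turn":4},{"hand":0,"travel":[0.004,0.055,0],"turn":3},{"hand":0,"travel":[0.004,0.055,0],"turn":0},{"hand":0,"travel":[0.004,0.04,0],"turn":0},{"hand":0,"travel":[0,0,0],"turn":0}]';  python3 - <<'E'
from h import *
st()
p=manip.snapshot('scene')
save(p['img'][140:230,290:380],'i.png',6)
E
```

```text
clock: 15.25
ee_pos: [0.523, 0.1682, 0.2242]
eef_rot: [1.995, 0.451, -1.913]
wrist_force: [0.4, -0.2, -1.3]
width: 0.265
15.25 [0.523  0.1682 0.2242] jaw yaw -63.1 tilt [ 0.043 -0.006 -0.999] [ 0.4 -0.2 -1.3] 0.265
```

View pics/i.png

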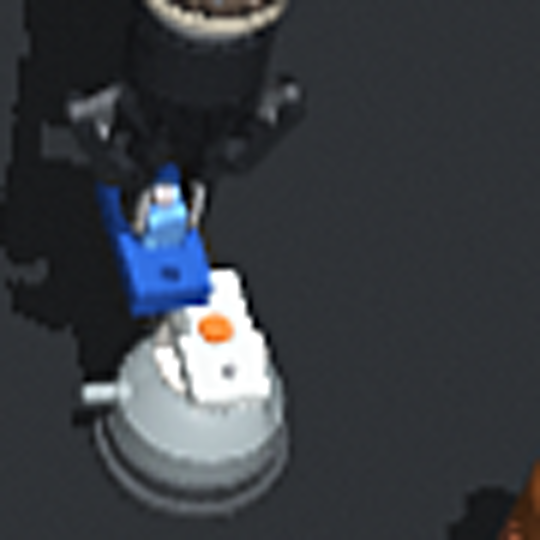

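```bash
python3 - <<'E'
from h import *
np.set_printoptions(precision=4,suppress=True)
p=manip.snapshot('scene'); st()
z=manip.observe()['ee_pos'][2]-.051+.02
g=p['img'].astype(float)
def dark(c,ch,r=3):
    y,x=np.mgrid[c[1]-r:c[1]+r+1,c[0]-r:c[0]+r+1]; s=g[c[1]-r:c[1]+r+1,c[0]-r:c[0]+r+1,ch]
    print(s.astype(int)); w=np.clip(np.median(s)-15-s,0,None); return (w*x).sum()/w.sum(),(w*y).sum()/w.sum()
h=dark((318,185),2); print('hole',h,atz(p,h,z),atz(p,h,z-.004))
d=dark((328,202),0); print('dowel',d,atz(p,d,.125),atz(p,d,.134))
I=p['img'].astype(int); 
m=(I[...,0]>180)&(I[...,1]<160)&(I[...,2]<100); m[:185]=0;m[205:]=0;m[:,310:]&=True;m[:,:310]=0;m[:,345:]=0
print('plunger',plane(p,m,.125).mean(0),m.sum())
blue=(I[...,2]>I[...,0]+40)&(I[...,0]<70)
print('upper',[np.round(x,4) for x in shape(p,(.523,.168),.08,z,.012,blue)])
print('hole px predicted if centred on TCP')
E
```

```text
15.35 [0.523  0.166  0.2243] jaw yaw -63.3 tilt [ 0.043 -0.006 -0.999] [ 0.2 -0.2 -2.3] 0.262
[[227 226 228 228 228 226 227]
 [228 230 234 235 230 227 227]
 [225 196 178 181 197 230 225]
 [221 161 124 116 131 233 227]
 [226 209 182 164 203 234 230]
 [234 236 230 226 239 219 206]
 [207 193 183 182 182 167 156]]
hole (np.float64(318.0569800569801), np.float64(185.8903133903134)) [0.556  0.1839 0.1933] [0.5528 0.1837 0.1893]
[[252 253 253 248 253 250 251]
 [252 254 242 224 248 253 251]
 [252 253 143 157 223 255 251]
 [252 253 150 150 238 254 251]
 [250 254 246 229 255 254 251]
 [250 252 254 252 255 255 255]
 [255 255 255 251 247 240 238]]
dowel (np.float64(327.5639686684073), np.float64(201.4621409921671)) [0.5588 0.2283 0.125 ] [0.5655 0.2284 0.134 ]
plunger [0.5313 0.214 ] 17
upper [np.float64(-0.0001), np.int64(170), array([0.5455, 0.1717]), array([0.5306, 0.168 ]), array([0.0908, 0.0491]), np.float64(27.7241), np.float64(47.9057)]
hole px predicted if centred on TCP
```

```bash
python3 -m inch '[{"hand":0,"travel":[0.0035,0.035,0],"turn":0},{"hand":0,"travel":[0.0015,0.012,-0.01],"turn":0},{"hand":0,"travel":[0,0,-0.015],"turn":0},{"hand":0,"travel":[0,0,0],"turn":0}]';  python3 - <<'E'
from h import *
np.set_printoptions(precision=4,suppress=True)
p=manip.snapshot('scene'); st()
save(p['img'][150:220,295:365],'j.png',8)
E
```

```text
clock: 15.85
ee_pos: [0.5279, 0.2093, 0.197]
eef_rot: [1.995, 0.444, -1.919]
wrist_force: [-0.3, 0.6, -1.8]
width: 0.264
15.9 [0.5283 0.2094 0.1976] jaw yaw -63.5 tilt [ 0.042 -0.007 -0.999] [-0.1 -0.7 -1.7] 0.262
```

View pics/j.png

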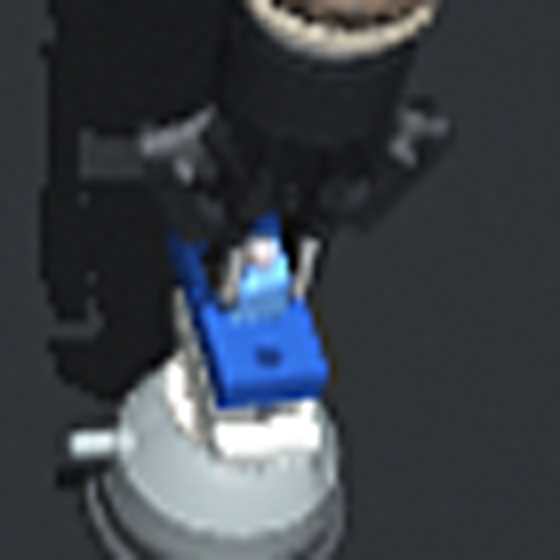

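```bash
python3 - <<'E'
from h import *
np.set_printoptions(precision=4,suppress=True)
for k in range(2):
    p=manip.snapshot('scene'); st()
    z=manip.observe()['ee_pos'][2]-.051+.02
    s=p['img'][191:197,325:332,2].astype(float); print(s.astype(int))
    y,x=np.mgrid[191:197,325:332]; w=np.clip(205-s,0,None); w[5]=0
    h=(w*x).sum()/w.sum(),(w*y).sum()/w.sum(); print(h,atz(p,h,z))
E
```

```text
15.95 [0.5285 0.2096 0.1982] jaw yaw -63.5 tilt [ 0.043 -0.007 -0.999] [-0.2  0.2 -1.6] 0.264
[[230 230 230 231 231 230 230]
 [230 231 234 240 235 231 229]
 [229 220 182 189 197 230 231]
 [231 220 144 124 132 210 232]
 [231 233 213 180 154 229 235]
 [235 237 241 235 227 241 228]]
(np.float64(328.14201183431953), np.float64(194.08579881656806)) [0.5588 0.2239 0.1672]
16.0 [0.5286 0.2098 0.1986] jaw yaw -63.5 tilt [ 0.043 -0.007 -0.999] [-0.6 -0.4 -2.8] 0.266
[[230 230 231 231 231 230 229]
 [230 231 232 230 236 232 230]
 [230 226 175 177 201 231 231]
 [231 224 150 126 130 193 233]
 [231 232 215 181 159 220 236]
 [235 237 240 235 230 241 224]]
(np.float64(328.1813031161473), np.float64(194.02266288951841)) [0.5588 0.224  0.1676]
```

```bash
python3 -m inch '[{"hand":0,"travel":[0,0.0055,0],"turn":0},{"hand":0,"travel":[0,0,-0.006],"turn":0},{"hand":0,"travel":[0,0,-0.002],"turn":0}]'; python3 -c "
from h import *
st()"
```

```text
clock: 16.38
ee_pos: [0.529, 0.2152, 0.191]
eef_rot: [2.0, 0.444, -1.915]
wrist_force: [-0.1, -0.3, -2.2]
width: 0.261
16.375 [0.529  0.2152 0.191 ] jaw yaw -63.6 tilt [ 0.045 -0.006 -0.999] [-0.1 -0.3 -2.2] 0.261
```

```bash
python3 -m inch '[{"hand":0,"travel":[0,0,-0.004],"turn":0},{"hand":0,"travel":[0,0,-0.003],"turn":0}]'; python3 -m inch '[{"hand":0,"travel":[0,0,-0.003],"turn":0}]';
```

```text
clock: 16.62
ee_pos: [0.5289, 0.2152, 0.1835]
eef_rot: [2.0, 0.444, -1.915]
wrist_force: [0.6, 0.6, -2.1]
width: 0.263
clock: 16.75
ee_pos: [0.5289, 0.2152, 0.1803]
eef_rot: [2.0, 0.444, -1.915]
wrist_force: [-1.0, -0.3, -2.2]
width: 0.262
```

The underside is 5 mm below the dowel tips and there is no contact force, so the dowels are in the holes. Next is the plunger.

```bash
python3 -m inch '[{"hand":0,"travel":[0,0,-0.003],"turn":0},{"hand":0,"travel":[0,0,-0.002],"turn":0}]'; python3 -m inch '[{"hand":0,"travel":[0,0,-0.002],"turn":0}]';
```

```text
clock: 17.0
ee_pos: [0.5289, 0.2153, 0.175]
eef_rot: [2.0, 0.444, -1.915]
wrist_force: [-2.0, 0.1, 3.8]
width: 0.264
clock: 17.12
ee_pos: [0.529, 0.2153, 0.1733]
eef_rot: [2.001, 0.444, -1.915]
wrist_force: [-1.8, -0.2, 6.1]
width: 0.26
```

```bash
python3 -m inch '[{"hand":0,"travel":[0,0,-0.0015],"turn":0}]'; python3 -m inch '[{"hand":0,"travel":[0,0,-0.001],"turn":0}]';
```

```text
clock: 17.25
ee_pos: [0.529, 0.2153, 0.1721]
eef_rot: [2.001, 0.444, -1.914]
wrist_force: [-2.0, -0.8, 6.2]
width: 0.263
clock: 17.38
ee_pos: [0.529, 0.2153, 0.1715]
eef_rot: [2.001, 0.444, -1.914]
wrist_force: [-2.5, -0.1, 6.1]
width: 0.267
```

```bash
python3 -m inch '[{"hand":0,"travel":[0,0,-0.001],"turn":0}]'; python3 -m inch '[{"hand":0,"travel":[0,0,-0.0007],"turn":0}]';
```

```text
clock: 17.5
ee_pos: [0.529, 0.2153, 0.171]
eef_rot: [2.002, 0.444, -1.914]
wrist_force: [-3.9, -2.0, 8.9]
width: 0.262
clock: 17.62
ee_pos: [0.5289, 0.2153, 0.1709]
eef_rot: [2.002, 0.444, -1.913]
wrist_force: [-2.5, -1.2, 9.9]
width: 0.265
```

```bash
python3 -m inch '[{"hand":0,"travel":[0,0,-0.001],"turn":0}]'; python3 - <<'E'
from h import *
np.set_printoptions(precision=4,suppress=True)
for k in range(3):
    p=manip.snapshot('scene'); st()
save(p['img'][150:220,295:365],'k.png',8)
E
```

```text
clock: 17.75
ee_pos: [0.5289, 0.2153, 0.1709]
eef_rot: [2.003, 0.444, -1.912]
wrist_force: [-5.2, -1.7, 12.9]
width: 0.263
17.8 [0.5289 0.2153 0.1709] jaw yaw -63.6 tilt [ 0.048 -0.006 -0.999] [-4.3 -0.9 11.5] 0.267
17.85 [0.5289 0.2153 0.1709] jaw yaw -63.6 tilt [ 0.048 -0.006 -0.999] [-4.8 -1.3 11. ] 0.261
17.9 [0.5289 0.2153 0.1709] jaw yaw -63.6 tilt [ 0.048 -0.006 -0.999] [-4.7 -1.1 12.3] 0.268
```

View pics/k.png

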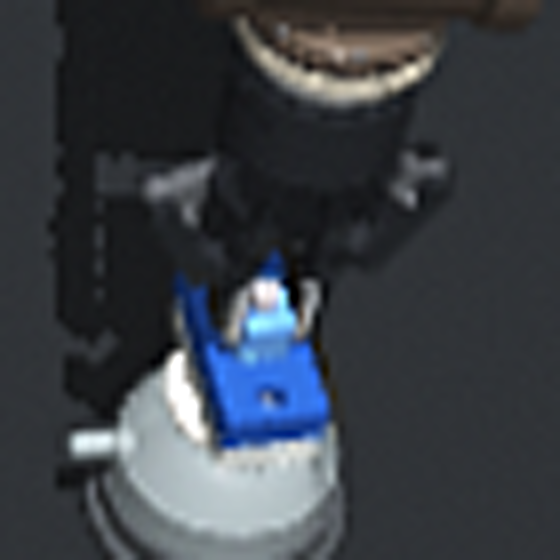

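The dowel shows in the hole at about (272,397), and the halves are shut at the expected height with a steady push of about 14 N. Handing in.

```bash
python3 -c "
from h import *
print(manip.close_job()); st()"
```

```text
the job is handed in; nothing more can be done
None
the job is handed in; nothing more can be done
```

The job is handed in: the lower half is home in the flask, and the arm is still holding the upper half pressed down onto it. The hand-in reports no verdict.

- **Lower half:** I picked the small metal one standing in the cork ring, not the larger metal one or the black one. It met the collar at TCP z 0.1275 m (0.1276 m expected), and I let go there. After release the top camera put it at (0.526, 0.215), within about 1 mm of the mouth's centre, lying flat.
- **Upper half:** It went over both dowels with no sideways catch. The last pictures show a dowel in the near hole; the far one was hidden. The halves stopped at TCP z 0.1709 m (0.171 m expected), with a steady push of about 14 N, counting the part's weight. The grip stays closed.
- **Bystanders:** I saw no contact with any of them, but I did not measure them again at the end.
- **Disagreements:** The scene camera read about 4 mm further out in x than the top camera, and one early depth reading was off by about 10 mm. I relied on the top camera, known heights and jaw centring instead.
- **Tool tilt:** The tool itself had drifted to about 0.05 rad of tilt by the end. By my calculation the upper half stayed nearly level, since the tool was already tilted when it gripped it. I did not measure the upper half's tilt directly.

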